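Uncover the honing block and hold it in the corner of the sharpening board

ROBOT

A 7-joint arm with a two-finger parallel gripper is mounted at the origin on a cart in front of the work surface, level with it; the furniture and walls round the work are solid. World frame = base frame: x ahead of the robot, y to its left, z up, the work surface at z = 0. Lengths are in m, angles in rad, forces in N, time in s.
With the tool pointing down it reaches from about 0.425 to 0.925 m from the base axis. Payload 6.8 kg.
Tool frame: the origin (TCP) lies at the very end of the fingers, on their centre line; the grasp point (between the pads) lies 19 mm behind it; z points along the fingers, y is the line along which they close (so a half turn about z gives the same grasp; the last joint's range is limited). The gripper opens to 85 mm and grips with 20 to 120 N. Pads are 22 mm wide; open, the fingers measure 114 mm over their backs; the gripper's body (76 mm by 85 mm) begins 54 mm behind the grasp point. The pads swing forward as they close: fully open they stand 13 mm farther back than shut.
Start: joints at [-0.108, 0.477, 0.022, 1.555, -0.011, 1.109, -0.083], TCP at [0.675, 0, 0.231] pointing down, gripper open.
Joint ranges: [-2.96, 2.96], [-0.34, 2.1], [-1.41, 1.46], [0.24, 2.44], [-1.37, 4.51], [0.17, 1.92], [-2.96, 2.96]. Speed limits (rad/s): [2.39, 2.39, 3.14, 3.14, 3.14, 3.14, 3.14].

INTERFACE

Orientations are given as a unit quaternion [w, x, y, z].
In Python, from station import bot gives the robot as it stands. The module is installed in compiled form; this text tells all that it offers.
- The arm moves only by the shell command python3 -m jog 'ROWS' [OPENING] [FORCE]. ROWS is JSON, a list of rows, each a list of 4 numbers: the shift along the tool's x, y, z in cm, then the turn about the tool's z in rad. In form: [[x, y, z, spin], ...]. A call has 1 to 20 rows; each row is the pose to reach, as a shift and turn from the pose commanded when the call began, along the tool's axes at that moment; what a row does not reach only later rows make up. A row lasts 1/12 s, in which the tool goes at most 41.7 mm and 7.16 degrees, less where a joint would pass 70% of its speed; a pose out of reach is approached as far as the arm can. A call with a gripper value outside its range is refused whole. OPENING is the closure, from -1 (fully open) to 1 (shut), set as the call begins (- or left out, the last holds). The fingers move at their own pace and stop on an object; FORCE is the grip in N (left out, the last holds). Time passes only in rows, so rows that repeat a pose let the fingers close. It gives the time, the measured TCP pose, the force, the opening and the grip force at its end, in the units of the state.
- bot.get_obs(): the state, without advancing time (a new reading comes with each control period).
- bot.read_camera(name): name is "scene" or "side" or "wrist"; returns a dict with "pixels" (480x640x3 uint8, red, green, blue), "depth" (480x640 float32, m along the optical axis (not along the pixel's ray), 0 where there is no reading), "fovy" (degrees; the focal length in pixels is half the picture's height over the tangent of half this angle, whatever the lens; pixels are square), "cx", "cy" (the principal point, pixels), "pose" (4x4, takes a point from camera to world coordinates). Camera axes: x right, y down, z forward; pixel columns grow to the right and rows downward; lengths in m; the calibration is good to about 2 mm. A picture is of the moment at which its call begins.
- bot.hand_in(): hands the job in; it is judged then, once.
The state is a dict: "t": time; "q": joint angles; "joint_vel": joint speeds; "joint_torque": joint torques, N m; "eef_pos": TCP position; "tool_rot": TCP orientation; "contact_force": force on the tool from outside, world axes, zero at the start; "torque": the same for the moment, N m; "gripper_width": opening from 0.0 (shut) to 1.0 (fully open); "grasp_force": force on a finger pad.
Only numpy, scipy, OpenCV 4.12 (cv2) and the standard library are available. Lean on these libraries where they do the work, as an engineer would, in place of code of your own. Each camera call takes 0.05 s, during which the arm holds its last target. There are 200 camera calls.

TASK

Get the honing block ready for sharpening scalers: lift the loose white cover off its stone and set it down, without dropping it, right way up and fully home in the steel cover holder. Then bring the block flat and square up to the fence and its left end up to the end stop of the sharpening board, and with one diagonal push press it firmly (about 15 N each way, as a hand would) against the fence and down onto the board together. The program finishes while still holding that push; leave the tape, timer and dropper bottle where they are.

Things in the scene. Friction and masses are not known exactly. Their poses are not given: they have to be found in the camera images.
- board: Fixed grey sharpening board lying on the cabinet top, 180 mm in x by 220 mm in y, 8 mm thick. Origin: centre of its underside; x points to the fence (away from the robot), y along the fence to the left, z up.
- fence: Fixed aluminium bar along the board's far edge, 16 (x) by 220 mm (y), standing 12 mm above the board's top. Origin: middle of its near lower edge, on the board's top: the face that the block is pressed against is its plane x = 0 and the block lies at -x; y along the fence, z up.
- end_stop: Fixed aluminium bar at the board's left (+y) end, square to the fence, 50 (x) by 16 mm (y), 12 mm above the board's top. Origin: middle of the lower edge of its face toward the block, so the stop face is its plane y = 0 and the block lies at -y; axes parallel to the fence's. Its place along the fence varies by a centimetre.
- honing_block: Loose block, 0.35 kg, on the board, a little askew. Plastic base 70 (x) by 130 (y) by 14 mm high; fixed on it a stone 30 by 100 mm, z 14 to 32, centred at x +8. Ribbed ledge 28 mm wide in front of the stone (-x, robot side), 12 mm behind: closed fingers on the front ledge against the stone can push down and forward. Origin: centre of underside; x to the fence, y along its length.
- block_back (a point): Point on the honing block: middle of the lower edge of the base's back face (block frame x = +35 mm, y = 0, z = 0), the face that goes against the fence.
- block_left (a point): Point on the honing block: middle of the lower edge of the base's left end face (block frame x = 0, y = +65 mm, z = 0), the face that goes against the end stop.
- cover: Loose white plastic cover, 60 g, an upside-down box over the stone with 3 mm play; 42 (x) by 112 (y) by 23 mm high, walls 3, its rim resting on the block's base (block frame x +8, z 14 mm). Grip rib on top 14 mm thick in x, 50 long in y, up to z 39 mm. Must rise 20 mm to clear the stone. Origin: centre of the rim plane (underside); y along its length, z up.
- cover_holder: Fixed open steel tray on the cabinet top, outside 58 (x) by 128 (y) by 14 mm high, walls 4 mm, floor 4 mm thick; the cover fits in, either way round, with 4 mm play on every side; home, its rim stands on the floor, 4 mm above the origin. Origin: centre of the underside; y along its length, z up.
- indicator_tape: Bystander: roll of beige tape lying flat, 104 mm across, 25 mm high, near the wall. Origin: centre of the underside.
- bench_timer: Bystander: small grey timer, 60x64 mm, 20 mm high, near the wall. Origin: centre of the underside.
- oil_bottle: Bystander: brown dropper bottle, 31 mm across, 102 mm tall, upright at the right. Origin: centre of the underside.
Mind the look-alikes: they are no part of the job. There is more than one size of the cover_holder; the job needs the larger.

How it is judged:
By the outcome, as a careful person would: the job done as asked, in the order asked, and still so for the second after the job is handed in, while the arm keeps its last pose, push and grip.
It also fails if it takes over 64 s, if anything falls off the work surface, if the arm or the gripper's body presses on something with over 40 N, if the wrist force passes 120 N, or if a joint passes its speed limit or range.

## Working session

There is one attempt and no reset: what is moved stays moved. The work goes in short steps, Python scripts to look and compute and a shell command to move; the robot and the scene stay as the last step left them, time stands still between calls to the robot, and variables do not carry over. Pictures are saved under pics/ and viewed, at most 14 in all, crops included, and the job is handed in when it is done.

```bash
mkdir -p pics
cat > h.py <<'E'
import numpy as np, cv2, pickle
from station import bot
def snap(n,tag):
    c=bot.read_camera(n); pickle.dump(c,open(f'{tag}.pkl','wb'))
    cv2.imwrite(f'pics/{tag}.png',c['pixels'][:,:,::-1]); return c
def load(tag): return pickle.load(open(f'{tag}.pkl','rb'))
def f(c): return 240/np.tan(np.radians(c['fovy'])/2)
def ray(c,u,v):
    d=np.array([(u-c['cx'])/f(c),(v-c['cy'])/f(c),1.]); P=np.array(c['pose']); return P[:3,3],P[:3,:3]@d
def onz(c,u,v,z):
    o,d=ray(c,u,v); return o+d*(z-o[2])/d[2]
def cloud(c):
    v,u=np.mgrid[:480,:640]; d=c['depth']; P=np.array(c['pose'])
    p=np.stack([(u-c['cx'])/f(c)*d,(v-c['cy'])/f(c)*d,d],-1); return p@P[:3,:3].T+P[:3,3]
def proj(c,p):
    P=np.array(c['pose']); q=P[:3,:3].T@(np.array(p)-P[:3,3]); return q[0]/q[2]*f(c)+c['cx'],q[1]/q[2]*f(c)+c['cy']
E
python3 - <<'E'
from h import *
o=bot.get_obs(); print({k:np.round(v,3).tolist() for k,v in o.items()})
for n in('scene','side','wrist'):
    c=snap(n,n+'0'); print(n,c['fovy'],c['cx'],c['cy'],np.round(c['pose'],3).tolist())
a=cv2.imread('pics/scene0.png');b=cv2.imread('pics/wrist0.png')
E
```

```text
{'t': 0.0, 'q': [-0.108, 0.478, 0.022, 1.556, -0.011, 1.109, -0.083], 'joint_vel': [-0.001, 0.001, 0.001, -0.001, -0.0, -0.002, -0.0], 'joint_torque': [-0.001, -59.644, 1.608, -28.119, 0.012, 0.009, 0.0], 'eef_pos': [0.674, -0.0, 0.23], 'tool_rot': [-0.001, 0.707, 0.707, -0.001], 'contact_force': [-0.143, 0.096, -0.464], 'torque': [0.031, -0.02, -0.011], 'grasp_force': 0.0, 'gripper_width': 1.001}
scene 57.78953365963487 316.4713277533307 238.06699049333685 [[0.513, -0.48, 0.712, -0.021], [-0.859, -0.297, 0.418, -0.609], [0.011, -0.826, -0.564, 0.534], [0.0, 0.0, 0.0, 1.0]]
side 47.70144235593268 313.85609298198193 243.31434088509806 [[-0.984, -0.104, 0.144, 0.437], [-0.177, 0.621, -0.764, 0.516], [-0.01, -0.777, -0.629, 0.725], [0.0, 0.0, 0.0, 1.0]]
wrist 59.15197390255225 315.2945168520633 234.89008010747955 [[1.0, -0.0, -0.002, 0.674], [-0.001, -0.962, -0.272, 0.069], [-0.002, 0.272, -0.962, 0.373], [0.0, 0.0, 0.0, 1.0]]
```

View pictures.

View pics/scene0.png

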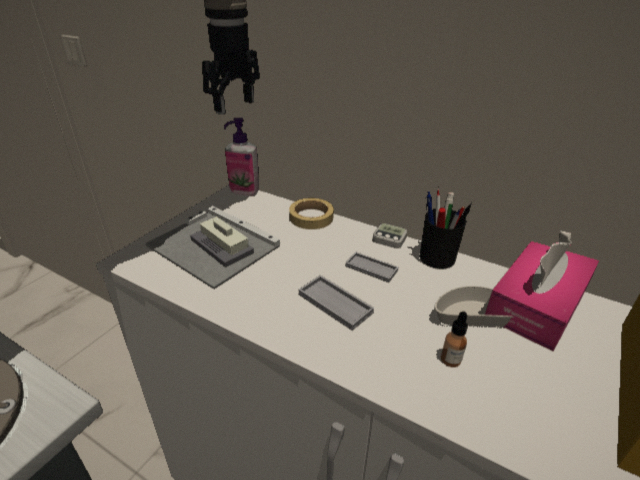

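View pics/side0.png

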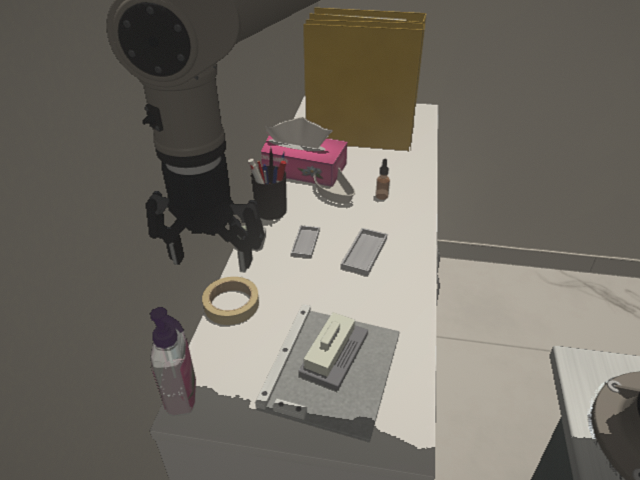

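View pics/wrist0.png

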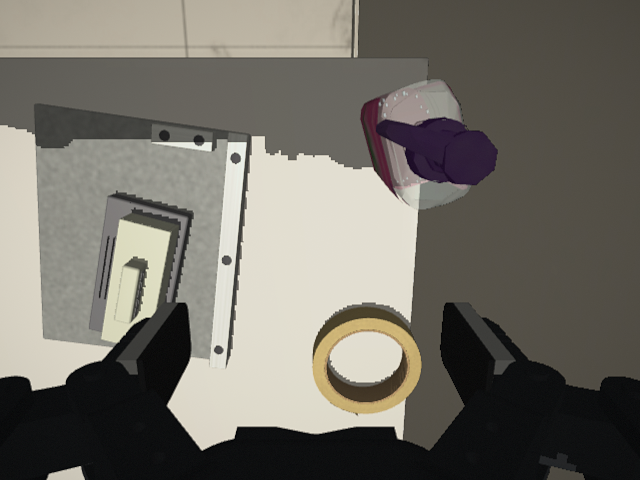

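Scene: the board with block and white cover is at (218,243). Two steel trays are at (336,301), the larger, and (372,266), the smaller. The tape is at (311,213), timer (390,235), bottle (455,345). In the side view the larger tray is at (364,251) and the smaller at (306,241). In the wrist view the rib is at (130,290), the fence face runs down column ~222, and the end stop is at (183,137).

Run:
```python
from h import *
def rect(p):
    r=cv2.minAreaRect(p[:,:2].astype(np.float32)*1000); b=cv2.boxPoints(r); e=[b[1]-b[0],b[2]-b[1]]
    e=sorted(e,key=np.linalg.norm); a=np.degrees(np.arctan2(e[1][1],e[1][0]))%180
    return np.round(r[0],1),np.round([np.linalg.norm(x) for x in e],1),round(a,2),len(p)
S=load('scene0');D=load('side0');W=load('wrist0')
for nm,c,boxes in(('scene',S,{'big':(290,270,380,335),'small':(340,245,402,285)}),('side',D,{'big':(335,222,392,280),'small':(286,220,325,262)})):
    P=cloud(c); 
    for k,(a,b,x,y) in boxes.items():
        q=P[b:y,a:x].reshape(-1,3); z=q[:,2]*1000; print(nm,k,'z pct',np.round(np.percentile(z,[2,20,50,80,98]),1))
        m=c['pixels'][b:y,a:x].max(-1).reshape(-1)<175
        print('  rim',rect(q[(z>10)&(z<18)]),'mask',rect(q[m]))
# board/block
for nm,c in(('scene',S),('side',D),('wrist',W)):
    P=cloud(c).reshape(-1,3); P=P[(P[:,0]>.35)&(P[:,0]<.68)&(P[:,1]>.08)&(P[:,1]<.42)]
    z=P[:,2]*1000; h,e=np.histogram(z,bins=np.arange(-4,64,2)); print(nm,[(int(a),int(b)) for a,b in zip(e,h) if b>20])
    for lo,hi,k in((.0185,.0235,'~22'),(.043,.047,'cover top'),(.058,.064,'rib')):
        q=P[(P[:,2]>lo)&(P[:,2]<hi)]
        if len(q)>20: print(nm,k,np.round(q.mean(0),4),rect(q))
```

```text
scene big z pct [-2.7 -1.5 -0.3  3.6 13.3]
  rim (array([ 530.9, -355.9]), array([129.3, 140.8], dtype=float32), np.float32(167.17), 451) mask (array([ 275.7, -424.6]), array([145.7, 682.6], dtype=float32), np.float32(19.79), 2279)
scene small z pct [-2.8 -1.5 -0.4  2.6  9.7]
  rim (array([ 616.9, -360. ]), array([42.7, 94. ], dtype=float32), np.float32(88.68), 23) mask (array([ 334.7, -445.1]), array([106. , 775.6], dtype=float32), np.float32(16.92), 983)
side big z pct [-1.8  0.1  2.   5.6 15.3]
  rim (array([ 494.7, -347.4]), array([ 59.3, 133.8], dtype=float32), np.float32(76.87), 334) mask (array([487.8,  43.6]), array([ 87., 947.], dtype=float32), np.float32(90.94), 1371)
side small z pct [-2.  -0.   1.6  4.3 11.8]
  rim (array([ 621. , -358.2]), array([42.9, 99.2], dtype=float32), np.float32(89.48), 94) mask (array([549.6,  48.3]), array([ 60.6, 961.1], dtype=float32), np.float32(99.97), 691)
scene [(-4, 178), (-2, 854), (0, 166)]
side [(-4, 358), (-2, 2127), (0, 2470), (2, 338)]
wrist [(-4, 524), (-2, 10400), (0, 3622)]
```

Run:
```python
from h import *
a=cv2.imread('pics/scene0.png')[235:345,270:420]; b=cv2.imread('pics/side0.png')[215:290,270:400]
a=cv2.resize(a,(600,440),interpolation=cv2.INTER_CUBIC)
cv2.imwrite('pics/trays.png',a)
```

```text
(no output)
```

View pics/trays.png

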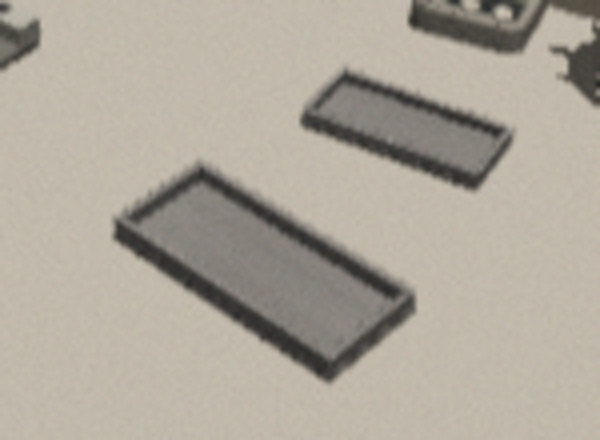

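The crop shows two trays. The larger one (scene 336,301) measures about 59 x 133 mm, which matches the 58 x 128 holder. The smaller (372,266) is about 43 x 97 mm, a look-alike. Next I measure the board, block and tray.

```bash
cat >> h.py <<'E'
def rect(p):
    p=np.asarray(p,float)
    r=cv2.minAreaRect(p[:,:2].astype(np.float32)*1000); b=cv2.boxPoints(r); e=[b[1]-b[0],b[2]-b[1]]
    e=sorted(e,key=np.linalg.norm); a=np.degrees(np.arctan2(e[1][1],e[1][0]))%180
    return np.round(r[0],1).tolist(),[round(float(np.linalg.norm(x)),1) for x in e],round(float(a),2),len(p)
E
python3 - <<'E'
from h import *
S=load('scene0');D=load('side0');W=load('wrist0')
for nm,c in(('scene',S),('side',D),('wrist',W)):
    P=cloud(c); ok=(P[...,0]>.38)&(P[...,0]<.64)&(P[...,1]>-.2)&(P[...,1]<.16); V=c['pixels'].astype(int)
    z=P[...,2]*1000; h,e=np.histogram(z[ok],bins=np.arange(-4,70,2)); print(nm,[(int(a),int(b)) for a,b in zip(e,h) if b>20])
    cov=ok&(V[...,0]-V[...,2]>18)&(z>30)&(z<80)
    for lo,hi,k in((39,50,'cover top'),(54,70,'rib')):
        m=(cov&(z>lo)&(z<hi)).astype(np.uint8); n,l,st,_=cv2.connectedComponentsWithStats(m)
        if n<2: continue
        i=1+st[1:,4].argmax(); q=P[l==i]; print(nm,k,np.round(q.mean(0),4),'zmed',round(float(np.median(q[:,2])),4),rect(q),st[i])
# fence / stop edges in wrist image
g=cv2.cvtColor(W['pixels'],cv2.COLOR_RGB2GRAY)
for r in (170,200,230,290,320): print(r,g[r,205:260:2].tolist())
for cc in (160,175,190,205): print('col',cc,g[118:160:2,cc].tolist())
E
```

```text
scene [(-4, 724), (-2, 3701), (0, 774), (2, 102), (4, 577), (6, 2144), (8, 500), (10, 110), (12, 123), (14, 126), (16, 168), (18, 481), (20, 458), (22, 87), (24, 34), (26, 32), (28, 39), (30, 38), (32, 36), (34, 37), (36, 37), (38, 40), (40, 48), (42, 235), (44, 213), (56, 21), (58, 51), (60, 39)]
scene cover top [ 0.5137 -0.0775  0.0439] zmed 0.044 ([520.6, -69.0], [43.7, 114.7], 74.15, 446) [200 217  47  31 446]
scene rib [ 0.5194 -0.0702  0.0597] zmed 0.0598 ([520.5, -69.3], [14.1, 50.4], 76.82, 97) [213 219  19  12  97]
side [(-4, 589), (-2, 4859), (0, 6390), (2, 1217), (4, 376), (6, 2887), (8, 3916), (10, 753), (12, 127), (14, 118), (16, 159), (18, 635), (20, 1096), (22, 661), (24, 98), (26, 30), (28, 46), (30, 38), (32, 36), (34, 40), (36, 36), (38, 46), (40, 42), (42, 176), (44, 641), (46, 263), (48, 33), (56, 23), (58, 47), (60, 121), (62, 41)]
side cover top [ 0.5226 -0.0653  0.0453] zmed 0.0452 ([522.6, -70.4], [41.9, 111.9], 74.63, 943) [305 313  49  54 943]
side rib [ 0.5229 -0.0696  0.0612] zmed 0.0612 ([523.2, -70.4], [13.3, 47.5], 73.7, 175) [321 321  19  23 175]
wrist
[... 1048 characters left out ...]
51, 155, 157, 225, 225, 224, 227, 224, 223, 225, 226, 58, 58, 197, 224, 221, 221, 221, 221, 221, 221, 221, 221, 222, 221]
320 [147, 147, 148, 149, 215, 221, 225, 222, 226, 221, 225, 223, 210, 63, 118, 197, 221, 221, 221, 221, 220, 220, 221, 221, 221, 221, 221, 221]
col 160 [100, 95, 61, 77, 99, 102, 99, 43, 32, 30, 50, 100, 204, 180, 160, 158, 155, 156, 154, 148, 149]
col 175 [101, 101, 96, 61, 73, 99, 102, 99, 99, 100, 100, 96, 205, 232, 188, 149, 155, 157, 150, 144, 146]
col 190 [102, 102, 101, 103, 62, 71, 100, 103, 100, 101, 101, 98, 204, 232, 231, 200, 149, 152, 151, 153, 159]
col 205 [101, 101, 102, 100, 104, 63, 70, 101, 104, 102, 102, 103, 211, 233, 233, 234, 212, 154, 160, 160, 159]
```

```bash
python3 -m jog '[[-35,-18,0,0],[-35,-18,0,0],[-35,-18,0,0],[-35,-18,0,0],[-35,-18,0,0],[-35,-18,0,0],[-35,-18,0,0],[-35,-18,0,0],[-35,-18,0,0],[-35,-18,0,0],[-35,-18,0,0],[-35,-18,0,0],[-35,-18,0,0],[-35,-18,0,0],[-35,-18,0,0]]' -1
python3 - <<'E'
from h import *
c=snap('wrist','wh'); P=cloud(c); z=P[...,2]*1000; V=c['pixels'].astype(int)
X=P[...,0];Y=P[...,1]; reg=(X>.42)&(X<.57)&(Y>-.45)&(Y<-.25)
h,e=np.histogram(z[reg],bins=np.arange(-6,30,2)); print([(int(a),int(b)) for a,b in zip(e,h) if b>20])
m=(reg&(z>10)&(z<18)).astype(np.uint8); n,l,st,_=cv2.connectedComponentsWithStats(m); i=1+st[1:,4].argmax(); print('rim',rect(P[l==i]),st[i])
# colour-mask of floor: gray dark
g=V.max(-1); m=((g<190)&reg).astype(np.uint8); n,l,st,_=cv2.connectedComponentsWithStats(m); i=1+st[1:,4].argmax()
print('mask',st[i]); ys,xs=np.nonzero(l==i)
for zz in(0,.014): print(zz,rect(np.array([onz(c,u,v,zz) for u,v in zip(xs,ys)])))
o=bot.get_obs();print(o['t'],o['eef_pos'],o['tool_rot'])
E
```

```text
t: 1.4
eef_pos: [0.496, -0.3483, 0.2311]
tool_rot: [-0.0, 0.706, 0.708, 0.0]
contact_force: [0.1, 0.7, -0.4]
gripper_width: 1.003
grasp_force: 0.0
[(-4, 786), (-2, 20111), (0, 6544), (2, 5609), (4, 1879), (6, 93), (8, 73), (10, 188), (12, 1477), (14, 316)]
rim ([493.1, -347.4], [58.1, 128.3], 77.02, 1982) [ 266  115   98  157 1982]
mask [    0   302   640   178 59152]
0 ([500.5, -557.0], [210.9, 700.0], 0.11, 59152)
0.014 ([500.3, -546.6], [203.0, 673.8], 0.11, 59152)
1.45 [ 0.49590894 -0.34856571  0.23121823] [-1.29888838e-04  7.06216375e-01  7.07996026e-01  2.05939688e-04]
```

View pics/wh.png

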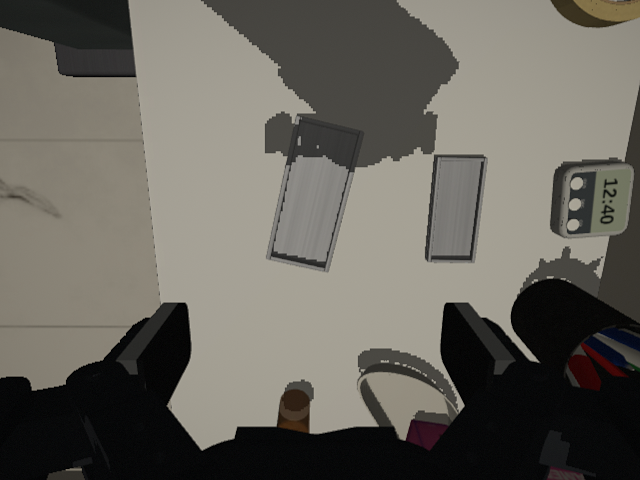

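The picture shows the larger tray at (315,193), alone in its area, with a 58.1 x 128.3 mm rim. The smaller tray is at (457,209). Now above the cover, aligned with the rib.

```bash
python3 -m jog '[[28,2.6,0,0.274],[28,2.6,0,0.274],[28,2.6,0,0.274],[28,2.6,0,0.274],[28,2.6,0,0.274],[28,2.6,0,0.274],[28,2.6,0,0.274],[28,2.6,7,0.274],[28,2.6,7,0.274],[28,2.6,7,0.274],[28,2.6,7,0.274],[28,2.6,7,0.274],[28,2.6,7,0.274]]'
cat >> h.py <<'E'
def cov(c,reg=(.38,.64,-.2,.16),zt=.0444,zr=.0603):
    P=cloud(c); V=c['pixels'].astype(int); z=P[...,2]; a,b,d,e=reg
    ok=(P[...,0]>a)&(P[...,0]<b)&(P[...,1]>d)&(P[...,1]<e)&(V[...,0]-V[...,2]>15)
    out={}
    for k,zz in(('top',zt),('rib',zr)):
        m=(ok&(abs(z-zz)<.004)).astype(np.uint8); n,l,st,_=cv2.connectedComponentsWithStats(m)
        if n<2: continue
        i=1+st[1:,4].argmax(); q=P[l==i]; out[k]=rect(q)+(round(float(np.median(q[:,2])),4),)
    return out
E
python3 - <<'E'
from h import *
c=snap('wrist','wc'); print(cov(c)); o=bot.get_obs();print(o['t'],np.round(o['eef_pos'],4),np.round(o['tool_rot'],4), np.degrees(2*np.arctan2(o['tool_rot'][2],o['tool_rot'][1])))
P=cloud(c); z=P[...,2]; V=c['pixels'].astype(int)
h,e=np.histogram(z[(P[...,0]<.7)&(z<.07)]*1000,bins=np.arange(-4,70,2)); print([(int(a),int(b)) for a,b in zip(e,h) if b>20])
m=((abs(z-.020)<.0035)&(V.min(-1)>150)).astype(np.uint8); n,l,st,_=cv2.connectedComponentsWithStats(m)
for i in range(1,n):
    if st[i,4]>150: print(st[i],rect(P[l==i]))
E
```

```text
t: 2.53
eef_pos: [0.5225, -0.0705, 0.1633]
tool_rot: [0.001, 0.797, 0.604, 0.001]
contact_force: [-0.1, -1.1, 0.5]
gripper_width: 0.999
grasp_force: 0.0
{'top': ([517.1, -86.4], [41.7, 77.2], 74.49, 4881, 0.0444), 'rib': ([520.1, -76.0], [13.0, 34.8], 73.79, 1126, 0.0604)}
2.5833 [ 0.5224 -0.0705  0.1632] [0.0011 0.7973 0.6035 0.0013] 74.24785871097176
[(-4, 2125), (-2, 85051), (0, 24597), (2, 166), (4, 1212), (6, 38339), (8, 12298), (10, 415), (12, 372), (14, 385), (16, 594), (18, 7528), (20, 8176), (22, 3082), (24, 905), (26, 23), (28, 27), (40, 38), (42, 2420), (44, 6667), (46, 110), (54, 77), (56, 34), (58, 576), (60, 1234)]
[409  13  10  71 244] ([610.9, 17.8], [4.2, 41.0], 81.98, 244)
[ 403  173   31  142 2848] ([587.0, -110.4], [15.8, 105.0], 82.03, 2848)
```

View pics/wc.png

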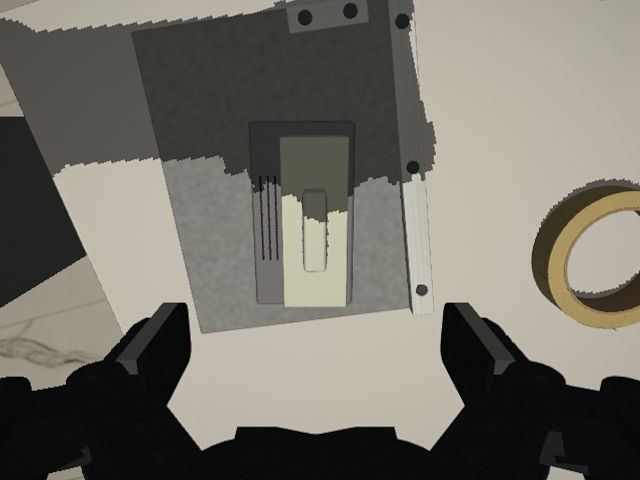

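The whole cover is visible (rib at 315,230). The arm's shadow cuts the colour mask, so I remeasure by height alone, along with the fence and end stop.

Run:
```python
from h import *
c=load('wc');P=cloud(c);z=P[...,2];u=np.arange(640)[None]+0*z
def comp(m,n0=100):
    n,l,st,_=cv2.connectedComponentsWithStats(m.astype(np.uint8)); return [(st[i],P[l==i]) for i in range(1,n) if st[i,4]>n0]
roi=(u>200)&(u<390)
for k,zz in(('top',.0445),('rib',.0605),('base',.022)):
    for s,q in comp((abs(z-zz)<.004)&roi,300): print(k,s,rect(q),round(float(np.median(q[:,2])),4))
print('fence');
for s,q in comp((abs(z-.020)<.005)&(u>385)&(u<445)): print(s,rect(q),np.median(q[:,2]))
for s,q in comp((abs(z-.020)<.005)&(u>280)&(u<375)&(np.arange(480)[:,None]<40)): print('stop',s,rect(q),np.median(q[:,2]))
# fence near edge: leftmost high pixel per row
m=(abs(z-.020)<.005)&(u>385)&(u<445); e=[]
for v in range(40,300,4):
    w=np.nonzero(m[v])[0]
    if len(w)>8: e.append(onz(c,w[0]-.5,v,.020)[:2])
e=np.array(e); 
vx,vy,x0,y0=cv2.fitLine(e.astype(np.float32),cv2.DIST_HUBER,0,.001,.001).ravel(); print('fence line',x0,y0,np.degrees(np.arctan2(vy,vx))%180)
```

```text
top [ 280  136   69  171 9227] ([521.8, -69.5], [42.1, 112.3], 74.53, 9227) 0.0444
rib [ 302  191   25   80 1849] ([521.8, -68.9], [14.5, 49.5], 74.57, 1849) 0.0603
base [ 286    0   83   34 2159] ([564.4, 51.6], [16.3, 50.0], 171.72, 2159) 0.0196
base [ 249  121  107  183 7330] ([514.2, -67.2], [70.2, 129.3], 74.46, 7330) 0.0214
fence
[ 386    0   48  315 7832] ([594.5, -56.8], [16.6, 213.2], 81.94, 7832) 0.019456589231132387
stop [ 286    0   83   35 2277] ([564.4, 51.7], [16.5, 50.0], 171.82, 2277) 0.019565875137877387
fence line 0.58365005 -0.07012387 81.92244
```

```bash
python3 -m jog '[[0.13,-0.1,3,0],[0.13,-0.1,6,0],[0.13,-0.1,8.5,0],[0.13,-0.1,10,0],[0.13,-0.1,11,0],[0.13,-0.1,11.6,0],[0.13,-0.1,11.6,0],[0.13,-0.1,11.6,0]]' -1
python3 -m jog '[[0,0,0,0],[0,0,0,0],[0,0,0,0],[0,0,0,0],[0,0,0,0],[0,0,0,0],[0,0,0,0],[0,0,0,0],[0,0,0,0],[0,0,0,0],[0,0,0,0],[0,0,0,0]]' 1 35
```

```text
t: 3.25
eef_pos: [0.5213, -0.0686, 0.0462]
tool_rot: [0.0, 0.797, 0.604, 0.001]
contact_force: [-0.7, -0.3, 0.4]
gripper_width: 0.998
grasp_force: 0.0
t: 4.25
eef_pos: [0.5207, -0.0685, 0.0456]
tool_rot: [0.0, 0.797, 0.604, 0.0]
contact_force: [-0.0, -0.2, 4.7]
gripper_width: 0.155
grasp_force: 36.2
```

```bash
python3 -m jog '[[0,0,-0.6,0],[0,0,-1.2,0],[0,0,-1.8,0],[0,0,-2.4,0],[0,0,-3.2,0],[0,0,-4.5,0],[0,0,-6.5,0],[0,0,-8.5,0],[0,0,-10,0],[0,0,-11,0],[0,0,-11,0],[0,0,-11,0],[0,0,-11,0]]' 1 35
python3 - <<'E'
from h import *
o=bot.get_obs();print(o['t'],np.round(o['eef_pos'],4), np.degrees(2*np.arctan2(o['tool_rot'][2],o['tool_rot'][1])),o['grasp_force'],o['contact_force'])
c=snap('wrist','w3');S=snap('side','s3')
print(cov(c,zt=.154,zr=.17))
for c in(c,S):
    P=cloud(c);z=P[...,2];V=c['pixels'].astype(int);m=(P[...,0]>.4)&(P[...,0]<.64)&(P[...,1]>-.2)&(P[...,1]<.06)&(V[...,0]-V[...,2]>12)
    h,e=np.histogram(z[m&(z>.08)]*1000,bins=np.arange(80,200,2)); print([(int(a),int(b)) for a,b in zip(e,h) if b>10])
a=np.vstack([cv2.resize(cv2.imread('pics/w3.png'),(400,300)),cv2.resize(cv2.imread('pics/s3.png'),(400,300))]); cv2.imwrite('pics/both3.png',a)
E
```

```text
t: 5.33
eef_pos: [0.5197, -0.0684, 0.1545]
tool_rot: [-0.0, 0.797, 0.604, -0.001]
contact_force: [-0.5, -0.5, -1.8]
gripper_width: 0.152
grasp_force: 35.4
5.3333 [ 0.5197 -0.0684  0.1545] 74.30501847809552 35.41251718997955 [-0.52540706 -0.49712332 -1.83604026]
{'top': ([507.9, -109.5], [25.0, 26.1], 70.72, 2233, 0.1534), 'rib': ([514.1, -85.9], [13.7, 13.8], 165.13, 1007, 0.1693)}
[(150, 139), (152, 11946), (154, 1877), (166, 100), (168, 4020), (170, 532), (194, 22), (196, 23)]
[(150, 11), (152, 51), (154, 39)]
```

View pics/both3.png

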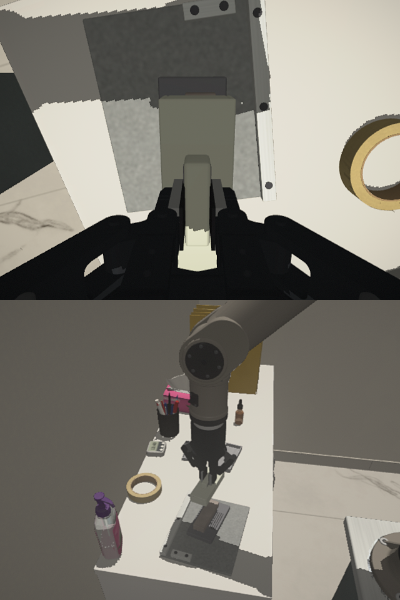

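The cover hangs level in the fingers, with its far end at about (197,97) in the upper picture. I measure its offset in the tool frame.

Run:
```python
from h import *
c=load('w3');P=cloud(c).reshape(-1,3);V=c['pixels'].astype(int).reshape(-1,3)
m=(abs(P[:,2]-.1533)<.003)&(P[:,0]>.4)&(P[:,0]<.64)&(V[:,0]-V[:,2]>12); q=P[m]
T=np.array([.5197,-.0684]); a=np.radians(74.3); ex=np.array([np.cos(a),np.sin(a)]);ey=np.array([ex[1],-ex[0]])
X=(q[:,:2]-T)@ex;Y=(q[:,:2]-T)@ey
s=X>.012; print('end',np.percentile(X,[99,99.8]),'Y',np.percentile(Y[s],[.3,1,99,99.7]))
t=[(x,Y[(abs(X-x)<.002)].min(),Y[(abs(X-x)<.002)].max()) for x in np.arange(.02,.056,.007)];print(np.round(t,4))
p=P[(abs(P[:,2]-.1693)<.003)&(P[:,0]>.4)&(P[:,0]<.64)&(V[:,0]-V[:,2]>12)];x=(p[:,:2]-T)@ex;y=(p[:,:2]-T)@ey
print('rib end',np.percentile(x,[99,99.8]),np.percentile(y[x>.012],[1,99]))
```

```text
end [0.05472345 0.05508294] Y [-0.02131202 -0.02103086  0.01937934  0.01966992]
[[ 0.02   -0.0213  0.0197]
 [ 0.027  -0.0214  0.0198]
 [ 0.034  -0.0217  0.0198]
 [ 0.041  -0.0216  0.0197]
 [ 0.048  -0.0213  0.0199]
 [ 0.055  -0.0213  0.0198]]
rib end [0.02342621 0.02381347] [-0.00693673  0.00567116]
```

```bash
python3 -m jog '[[-1,0.2,0,0],[-3,0.6,0,0],[-6,1.1,0,0],[-9,1.7,0,0],[-12,2.2,0,0],[-15,2.8,0,-0.02],[-18,3.3,0,-0.047],[-21,3.9,0,-0.047],[-24,4.4,0,-0.047],[-26,4.8,1,-0.047],[-27.1,5.03,2,-0.047],[-27.5,5.03,4,-0.047],[-27.5,5.03,6,-0.047],[-27.5,5.03,7.5,-0.047],[-27.5,5.03,8.5,-0.047],[-27.5,5.03,9,-0.047],[-27.5,5.03,9,-0.047],[-27.5,5.03,9,-0.047]]' 1 35
python3 - <<'E'
from h import *
o=bot.get_obs();ang=np.degrees(2*np.arctan2(o['tool_rot'][2],o['tool_rot'][1]));print(o['t'],np.round(o['eef_pos'],4),ang,o['grasp_force'])
T=o['eef_pos'][:2]; a=np.radians(ang); ex=np.array([np.cos(a),np.sin(a)]);ey=np.array([ex[1],-ex[0]])
c=snap('wrist','w4');P=cloud(c).reshape(-1,3)
zt=o['eef_pos'][2]-.0012; X=(P[:,:2]-T)@ex;Y=(P[:,:2]-T)@ey;z=P[:,2]
m=(abs(z-zt)<.004)&(X>.025)&(X<.08)&(abs(Y)<.05); print('cover end',np.percentile(X[m],99.8),np.percentile(Y[m],[.5,99.5]),np.median(z[m])-zt)
m=(abs(z-.0135)<.004)&(X>.025)&(X<.1)&(abs(Y)<.06); print('tray end',np.percentile(X[m],[99.8]),np.percentile(Y[m],[.5,99.5]),m.sum())
h=[(round(x,3),Y[m&(abs(X-x)<.003)].min().round(4),Y[m&(abs(X-x)<.003)].max().round(4)) for x in np.arange(.03,.065,.008) if (m&(abs(X-x)<.003)).any()];print(h)
E
```

```text
t: 6.93
eef_pos: [0.4946, -0.3467, 0.0654]
tool_rot: [0.0, 0.783, 0.623, 0.0]
contact_force: [-0.2, -0.2, 0.5]
gripper_width: 0.152
grasp_force: 35.4
6.9333 [ 0.4946 -0.3467  0.0654] 77.01503312759121 35.41492581367493
cover end 0.05550645779463905 [-0.02134263  0.02002774] 4.320638518784392e-05
tray end [0.06298394] [-0.03015998  0.02753775] 1718
[(np.float64(0.03), np.float64(-0.0304), np.float64(-0.0291)), (np.float64(0.038), np.float64(-0.0301), np.float64(-0.0288)), (np.float64(0.046), np.float64(-0.0302), np.float64(0.0277)), (np.float64(0.054), np.float64(-0.0305), np.float64(0.0277)), (np.float64(0.062), np.float64(-0.0299), np.float64(0.0276))]
```

View pics/w4.png

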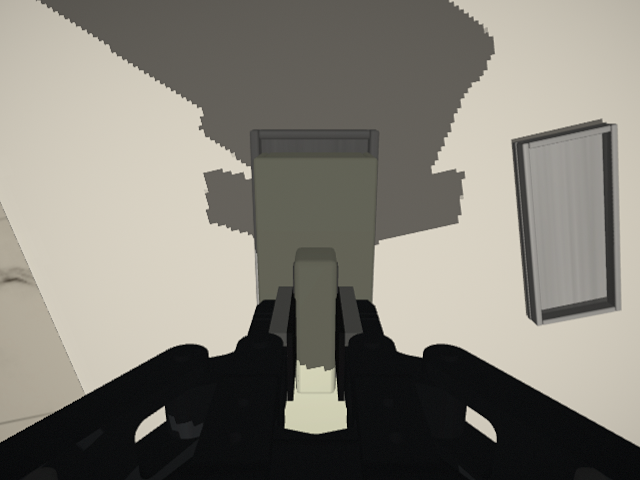

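The tray's far end shows past the cover at (315,142), with about even margins on both sides at columns 253 and 377. I correct by half a millimetre and lower.

```bash
python3 -m jog '[[-0.05,-0.06,0.3,0],[-0.05,-0.06,0.8,0],[-0.05,-0.06,1.3,0],[-0.05,-0.06,1.8,0],[-0.05,-0.06,2.2,0],[-0.05,-0.06,2.6,0],[-0.05,-0.06,2.9,0],[-0.05,-0.06,3.15,0],[-0.05,-0.06,3.35,0],[-0.05,-0.06,3.5,0],[-0.05,-0.06,3.6,0],[-0.05,-0.06,3.6,0]]' 1 35
python3 -m jog '[[0,0,0.05,0],[0,0,0.1,0],[0,0,0.15,0],[0,0,0.15,0],[0,0,0.15,0],[0,0,0.15,0]]' 1 35
```

```text
t: 7.98
eef_pos: [0.4937, -0.3472, 0.0292]
tool_rot: [-0.0, 0.783, 0.622, 0.0]
contact_force: [-0.0, 0.3, -1.3]
gripper_width: 0.154
grasp_force: 35.4
t: 8.48
eef_pos: [0.4937, -0.3472, 0.0278]
tool_rot: [0.0, 0.783, 0.622, 0.0]
contact_force: [-0.5, 1.1, -1.2]
gripper_width: 0.159
grasp_force: 35.4
```

```bash
python3 -m jog '[[0,0,0.04,0],[0,0,0.08,0],[0,0,0.12,0],[0,0,0.12,0],[0,0,0.12,0],[0,0,0.12,0]]' 1 35
```

```text
t: 8.98
eef_pos: [0.4938, -0.3472, 0.0276]
tool_rot: [0.0, 0.783, 0.622, 0.0]
contact_force: [-2.8, 1.5, 10.1]
gripper_width: 0.156
grasp_force: 36.7
```

```bash
python3 -m jog '[[0,0,-0.08,0],[0,0,-0.08,0],[0,0,-0.08,0],[0,0,-0.08,0],[0,0,-0.08,0],[0,0,-0.08,0],[0,0,-0.08,0],[0,0,-0.08,0],[0,0,-0.08,0],[0,0,-0.08,0]]' -1 35
python3 -m jog '[[0,0,-0.5,0],[0,0,-1.2,0],[0,0,-2.2,0],[0,0,-4,0],[0,0,-7,0],[0,0,-10,0],[0,0,-13,0],[0,0,-16,0],[0,0,-18,0],[0,0,-18,0],[0,0,-18,0]]' -1
python3 - <<'E'
from h import *
for n in('wrist','side'):
    c=snap(n,n+'5');P=cloud(c);z=P[...,2];V=c['pixels'].astype(int)
    reg=(P[...,0]>.42)&(P[...,0]<.57)&(P[...,1]>-.45)&(P[...,1]<-.25)&(z<.08)
    h,e=np.histogram(z[reg]*1000,bins=np.arange(-4,60,2)); print([(int(a),int(b)) for a,b in zip(e,h) if b>20])
    for k,lo,hi in(('top',.0215,.031),('rib',.038,.048),('rim',.010,.018)):
        m=(reg&(z>lo)&(z<hi)).astype(np.uint8);nn,l,st,_=cv2.connectedComponentsWithStats(m)
        if nn>1: i=1+st[1:,4].argmax();q=P[l==i];print(n,k,rect(q),np.median(q[:,2]))
print(bot.get_obs()['eef_pos'])
E
```

```text
t: 9.82
eef_pos: [0.4937, -0.3472, 0.0274]
tool_rot: [-0.0, 0.783, 0.622, -0.0]
contact_force: [-0.4, -0.0, 0.4]
gripper_width: 1.0
grasp_force: 0.0
t: 10.73
eef_pos: [0.4944, -0.3477, 0.2097]
tool_rot: [0.002, 0.783, 0.622, 0.001]
contact_force: [0.4, 0.1, -0.1]
gripper_width: 1.002
grasp_force: 0.0
[(-4, 787), (-2, 22576), (0, 7042), (2, 887), (4, 362), (6, 71), (8, 62), (10, 151), (12, 1559), (14, 383), (24, 1761), (26, 4267), (28, 122), (36, 95), (40, 387), (42, 756)]
wrist top ([493.1, -347.2], [42.1, 111.7], 76.89, 6164) 0.026424963753174296
wrist rib ([493.0, -347.4], [14.4, 50.3], 77.24, 1180) 0.042318620867051016
wrist rim ([493.1, -347.7], [58.1, 128.2], 76.97, 2093) 0.013321559737574096
[(-4, 100), (-2, 951), (0, 1628), (2, 479), (4, 77), (6, 53), (8, 50), (10, 74), (12, 99), (14, 131), (16, 46), (18, 23), (20, 31), (22, 29), (24, 94), (26, 273), (28, 192), (30, 30), (42, 60), (44, 32)]
side top ([494.8, -347.5], [43.0, 118.5], 76.83, 616) 0.02743369472892876
side rib ([494.3, -346.2], [14.3, 51.5], 75.06, 123) 0.04304916487298649
side rim ([495.0, -346.2], [60.0, 129.9], 77.15, 350) 0.014043004438175688
[ 0.49317097 -0.34677834  0.20704094]
```

The cover is home: its top reads 26.4 mm all over, centred within 0.5 mm in the rim. Next, back to the block.

```bash
python3 -m jog '[[3,-0.4,0,0.045],[7,-0.9,0,0.045],[11,-1.4,0,0.045],[15,-1.9,0,0.045],[19,-2.4,0,0.045],[23,-2.9,0,0.045],[26,-3.2,0,0.045],[27.7,-3.4,2,0.045],[27.7,-3.4,4,0.045],[27.7,-3.4,5,0.045],[27.7,-3.4,5,0.045],[27.7,-3.4,5,0.045]]' -1
python3 - <<'E'
from h import *
o=bot.get_obs();ang=np.degrees(2*np.arctan2(o['tool_rot'][2],o['tool_rot'][1]));print(o['t'],np.round(o['eef_pos'],4),ang)
T=o['eef_pos'][:2]; a=np.radians(ang); ex=np.array([np.cos(a),np.sin(a)]);ey=np.array([ex[1],-ex[0]])
c=snap('wrist','w6');P=cloud(c);z=P[...,2];u=np.arange(640)[None]+0*z
for k,lo,hi in(('stone',.035,.045),('base',.0165,.027)):
    m=((z>lo)&(z<hi)&(u>200)&(u<395)).astype(np.uint8);nn,l,st,_=cv2.connectedComponentsWithStats(m)
    for i in range(1,nn):
        if st[i,4]>300:
            q=P[l==i];r=rect(q);d=np.array(r[0])/1000-T;print(k,st[i],r,np.median(q[:,2]),'tool xy',d@ex,d@ey)
E
```

```text
t: 11.83
eef_pos: [0.5221, -0.0706, 0.1566]
tool_rot: [-0.001, 0.797, 0.604, -0.001]
contact_force: [-0.3, -0.3, -0.4]
gripper_width: 1.001
grasp_force: 0.0
11.8333 [ 0.5221 -0.0706  0.1566] 74.32616607372405
stone [ 292  146   49  153 7178] ([521.8, -69.4], [30.0, 100.0], 74.4, 7178) 0.03944322343317602 tool xy 0.0010907109160942822 -0.0005764879712044621
base [ 287    0   86   32 2159] ([564.5, 51.7], [16.5, 50.0], 171.93, 2159) 0.01956586450848652 tool xy 0.12922349961176774 0.007819252679262706
base [  249   120   110   187 12023] ([514.1, -67.1], [70.2, 129.5], 74.43, 12023) 0.021458962362909784 tool xy 0.001224947991254507 -0.00861153497838814
```

View pics/w6.png

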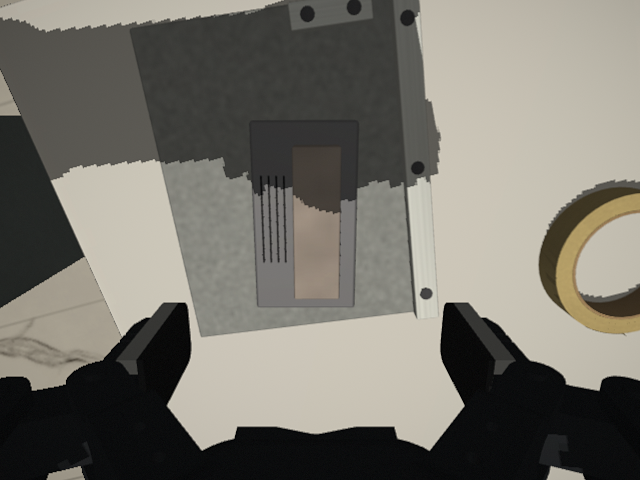

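The stone is bare at (317,222) and the block is unmoved. The fence face runs at column ~400 and the end stop is at (330,13). I grip the stone across its width.

```bash
python3 -m jog '[[0.1,-0.06,3,0],[0.1,-0.06,6,0],[0.1,-0.06,9,0],[0.1,-0.06,11,0],[0.1,-0.06,12.2,0],[0.1,-0.06,12.8,0],[0.1,-0.06,12.8,0],[0.1,-0.06,12.8,0],[0.1,-0.06,12.8,0]]' -1
python3 -m jog '[[0,0,0,0],[0,0,0,0],[0,0,0,0],[0,0,0,0],[0,0,0,0],[0,0,0,0],[0,0,0,0],[0,0,0,0],[0,0,0,0],[0,0,0,0]]' 1 50
```

```text
t: 12.63
eef_pos: [0.5238, -0.0689, 0.0307]
tool_rot: [0.001, 0.797, 0.604, 0.001]
contact_force: [0.1, 0.2, 0.3]
gripper_width: 1.003
grasp_force: 0.0
t: 13.47
eef_pos: [0.523, -0.0685, 0.0299]
tool_rot: [0.0, 0.796, 0.605, 0.0]
contact_force: [-1.2, 0.2, 6.1]
gripper_width: 0.331
grasp_force: 49.7
```

```bash
python3 -m jog '[[0,0,-0.06,0],[0.3,0.1,-0.06,-0.02],[0.7,0.3,-0.06,-0.04],[1.1,0.5,-0.06,-0.06],[1.5,0.7,-0.06,-0.08],[1.9,0.9,-0.06,-0.1],[2.3,1.1,-0.06,-0.12],[2.7,1.3,-0.06,-0.131],[3.1,1.5,-0.06,-0.131],[3.5,1.7,-0.06,-0.131],[3.9,1.9,-0.06,-0.131],[4.3,2.1,-0.06,-0.131],[4.7,2.25,-0.06,-0.131],[5,2.4,-0.06,-0.131],[5.2,2.43,-0.06,-0.131],[5.2,2.43,-0.06,-0.131],[5.2,2.43,-0.06,-0.131],[5.2,2.43,-0.06,-0.131]]' 1 50
cat >> h.py <<'E'
def gaps(tag):
    o=bot.get_obs();ang=np.degrees(2*np.arctan2(o['tool_rot'][2],o['tool_rot'][1]));print(round(o['t'],2),np.round(o['eef_pos'],4),round(ang,2),np.round(o['contact_force'],1))
    c=snap('wrist',tag);P=cloud(c);z=P[...,2];n=np.array([.9901,-.1403]);d=np.array([.1403,.9901])
    V=c['pixels'].astype(int).max(-1); N=P[...,:2]@n;D=P[...,:2]@d
    hi=(abs(z-.0205)<.0045)
    def line(q,ax):
        vx,vy,x0,y0=cv2.fitLine(q.astype(np.float32),cv2.DIST_HUBER,0,.001,.001).ravel(); a=np.degrees(np.arctan2(vy,vx))%180; return round(a,2),np.round([x0@ax if 0 else np.dot([x0,y0],ax)],4)
    return c,P,N,D,hi,V,line
E
python3 - <<'E'
from h import *
c,P,N,D,hi,V,line=gaps('w7'); z=P[...,2]
u=np.arange(640)[None]+0*z
for k,lo,hh in(('hi',.0165,.0265),):
    m=((z>lo)&(z<hh)).astype(np.uint8);nn,l,st,_=cv2.connectedComponentsWithStats(m)
    for i in range(1,nn):
        if st[i,4]>300: q=P[l==i];s=N[l==i],D[l==i];print(st[i],rect(q),np.median(q[:,2]),'N',np.percentile(s[0],[.5,99.5]),'D',np.percentile(s[1],[.5,99.5]))
E
```

```text
t: 14.97
eef_pos: [0.5601, -0.0245, 0.03]
tool_rot: [-0.0, 0.755, 0.656, 0.0]
contact_force: [0.4, 0.9, -2.5]
gripper_width: 0.334
grasp_force: 49.7
14.97 [ 0.5601 -0.0245  0.03  ] 81.94 [ 0.4  0.9 -2.5]
[  394    64    61   290 11811] ([602.5, 0.4], [16.7, 110.3], 82.0, 11811) 0.019484194669602772 N [0.58833277 0.60429159] D [0.0349755  0.13959406]
[ 225   70  147   49 7056] ([564.2, 51.7], [15.9, 50.2], 171.91, 7056) 0.019599717920985 N [0.52683758 0.57614955] D [0.1223864  0.13810471]
[  194   130   198   212 20995] ([554.7, -0.4], [70.4, 81.8], 82.06, 20995) 0.021488204702209746 N [0.51480016 0.5839151 ] D [0.04195296 0.1180157 ]
[257 363  19  63 611] ([533.0, -63.7], [7.8, 30.1], 80.79, 611) 0.021476513136932357 N [0.53262488 0.54037645] D [-0.00326671  0.02538256]
[356 362  19  64 642] ([573.8, -69.8], [7.8, 31.0], 83.7, 642) 0.021513842078231676 N [0.57417556 0.58212482] D [-0.0035207   0.02606748]
```

View pics/w7.png

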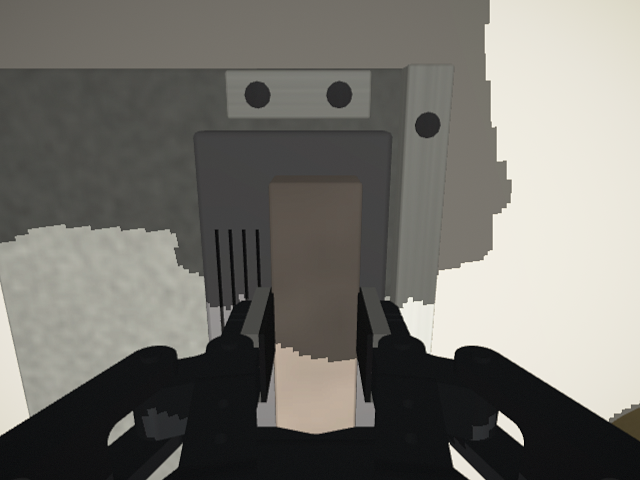

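The block is square to the fence within 0.1°, with gaps of about 4 mm to the fence (columns 391–400) and 4 mm to the stop (rows 118–130). I close both gaps gently.

```bash
python3 -m jog '[[0.1,0.1,0,0],[0.2,0.2,0,0],[0.3,0.3,0,0],[0.36,0.36,0,0],[0.4,0.36,0,0],[0.44,0.36,0,0],[0.48,0.36,0,0],[0.48,0.36,0,0],[0.48,0.36,0,0]]' 1 50
python3 -m jog '[[0,0.04,0,0],[0,0.08,0,0],[0,0.12,0,0],[0,0.12,0,0],[0,0.12,0,0]]' 1 50
```

```text
t: 15.77
eef_pos: [0.5644, -0.0209, 0.03]
tool_rot: [0.0, 0.755, 0.655, 0.0]
contact_force: [1.1, -1.6, -3.0]
gripper_width: 0.331
grasp_force: 49.7
t: 16.18
eef_pos: [0.5647, -0.021, 0.03]
tool_rot: [-0.0, 0.755, 0.656, -0.001]
contact_force: [-3.6, -1.4, 2.5]
gripper_width: 0.335
grasp_force: 50.1
```

```bash
python3 -m jog '[[0.04,0.04,0,0],[0.08,0.08,0,0],[0.08,0.08,0,0],[0.08,0.08,0,0],[0.08,0.08,0,0],[0.08,0.08,0,0]]' 1 50
python3 - <<'E'
from h import *
c,P,N,D,hi,V,line=gaps('w8'); z=P[...,2]
e=[]
# heights: fence/stop read 19.5, base 21.5 -> split at 20.5 per robust median columns
for nm,A,B,lo,hi2 in(('fence/N',N,D,.56,.61),('stop/D',D,N,.10,.145)):
    band=(B>.055)&(B<.11) if nm[0]=='f' else (B>.53)&(B<.565)
    m=band&(abs(z-.0205)<.006)&(A>lo)&(A<hi2)
    b=np.arange(lo,hi2,.001)
    print(nm,[(round(x*1000),round(float(np.median(z[m&(abs(A-x-.0005)<.0005)]))*1000,1) if 0 else round(float(np.median(z[band&(abs(A-x-.0005)<.0005)])*1000),1)) for x in b[8:34]])
E
```

```text
t: 16.68
eef_pos: [0.5649, -0.0209, 0.0299]
tool_rot: [-0.001, 0.755, 0.655, -0.001]
contact_force: [-6.2, -3.5, 5.3]
gripper_width: 0.33
grasp_force: 50.5
16.68 [ 0.5649 -0.0209  0.0299] 81.9 [-6.2 -3.5  5.3]
fence/N [(568, 40.0), (569, 40.0), (570, 40.2), (571, 41.0), (572, 102.0), (573, 101.8), (574, 99.1), (575, 60.2), (576, 97.2), (577, 86.0), (578, 94.3), (579, 85.6), (580, 86.3), (581, 84.7), (582, 91.1), (583, 83.1), (584, 57.8), (585, 41.9), (586, 22.6), (587, 22.0), (588, 20.3), (589, 19.6), (590, 19.6), (591, 19.8), (592, 20.0), (593, 20.1)]
stop/D [(108, 21.6), (109, 21.6), (110, 21.6), (111, 21.5), (112, 21.5), (113, 21.6), (114, 21.6), (115, 21.6), (116, 21.5), (117, 21.6), (118, 21.6), (119, 21.5), (120, 21.3), (121, 20.9), (122, 19.5), (123, 19.5), (124, 19.6), (125, 19.5), (126, 19.6), (127, 172.0), (128, 19.7), (129, 19.7), (130, 19.8), (131, 19.8), (132, 19.7), (133, 19.6)]
```

Heights run straight from base (21.5) to fence and stop (19.5) with no dip between, so both contacts are closed. I release, rise, shut the fingers and turn 90° so their narrow sides fit on the ledge.

```bash
python3 -m jog '[[-0.03,-0.05,0,0],[-0.03,-0.05,0,0],[-0.03,-0.05,0,0],[-0.03,-0.05,0,0],[-0.03,-0.05,0,0],[-0.03,-0.05,0,0],[-0.03,-0.05,0,0],[-0.03,-0.05,0,0]]' -1 50
python3 -m jog '[[-0.03,-0.1,-1,0],[-0.03,-0.1,-3,0],[-0.03,-0.1,-5.5,0],[-0.03,-0.1,-8,0],[-0.03,-0.1,-8,0],[-0.03,-0.1,-8,0]]' -1
python3 -m jog '[[0,-0.5,0,0.125],[0,-1,0,0.25],[0,-1.5,0,0.375],[0,-2,0,0.5],[0,-2.5,0,0.625],[0,-2.8,0,0.75],[0,-2.8,0,0.875],[0,-2.8,0,1],[0,-2.8,0,1.125],[0,-2.8,0,1.25],[0,-2.8,0,1.375],[0,-2.8,0,1.5],[0,-2.8,0,1.571],[0,-2.8,0,1.571],[0,-2.8,0,1.571],[0,-2.8,0,1.571]]' 1 60
python3 - <<'E'
from h import *
c,P,N,D,hi,V,line=gaps('w9'); z=P[...,2]; o=bot.get_obs(); print('TCP N,D',o['eef_pos'][:2]@[.9901,-.1403],o['eef_pos'][:2]@[.1403,.9901],o['gripper_width'],np.round(o['q'],2))
for k,lo,hh in(('hi',.0165,.0265),('stone',.035,.045)):
    m=((z>lo)&(z<hh)).astype(np.uint8);nn,l,st,_=cv2.connectedComponentsWithStats(m)
    for i in range(1,nn):
        if st[i,4]>300: q=P[l==i];s=N[l==i],D[l==i];print(k,st[i],rect(q),np.round(np.median(q[:,2]),4),'N',np.percentile(s[0],[.5,99.5]),'D',np.percentile(s[1],[.5,99.5]))
E
```

```text
t: 17.4
eef_pos: [0.5659, -0.0203, 0.03]
tool_rot: [0.0, 0.755, 0.656, 0.0]
contact_force: [-0.3, 0.6, 0.2]
gripper_width: 0.999
grasp_force: 0.0
t: 17.9
eef_pos: [0.566, -0.0206, 0.1121]
tool_rot: [0.001, 0.755, 0.655, 0.002]
contact_force: [-0.3, 0.3, 0.3]
gripper_width: 1.001
grasp_force: 0.0
t: 19.23
eef_pos: [0.5366, -0.0166, 0.1096]
tool_rot: [0.0, 0.998, -0.069, -0.0]
contact_force: [-0.3, -0.1, -0.5]
gripper_width: -0.003
grasp_force: 0.0
19.23 [ 0.5366 -0.0166  0.1096] -7.96 [-0.3 -0.1 -0.5]
TCP N,D 0.5337513974498964 0.05882315697021953 -0.0006097613975654181 [-0.37  0.42  0.36  2.01 -0.22  0.74 -1.59]
hi [  163   110   415   154 31806] ([560.6, -49.3], [85.4, 220.3], 82.01, 31806) 0.0206 N [0.51990388 0.60458947] D [-0.07667079  0.13757329]
stone [  220   167   199    59 11473] ([564.2, -22.2], [30.2, 100.2], 81.96, 11473) 0.0394 N [0.54700536 0.57669175] D [0.00787191 0.10634029]
```

View pics/w9.png

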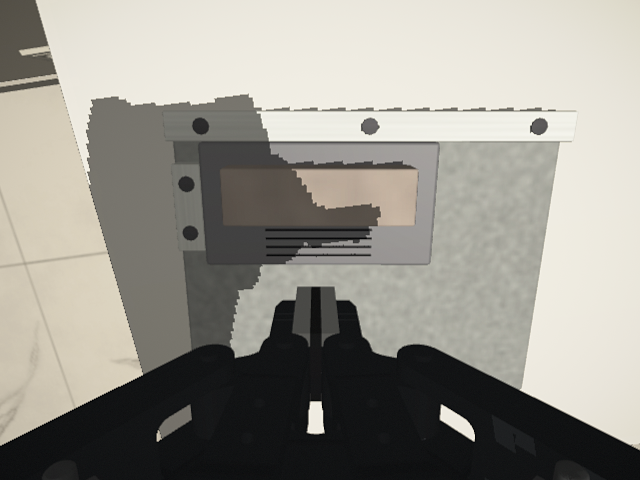

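The block lies flush at the fence (row ~142) and at the stop (column ~202). The shut fingers stand over the ledge, so I descend.

```bash
python3 -m jog '[[0,0,2.5,0],[0,0,5,0],[0,0,7,0],[0,0,8,0],[0,0,8.4,0],[0,0,8.4,0],[0,0,8.4,0],[0,0,8.4,0]]' 1 60
python3 -m jog '[[0,0,0.1,0],[0,0,0.2,0],[0,0,0.25,0],[0,0,0.25,0],[0,0,0.25,0],[0,0,0.25,0]]' 1 60
```

```text
t: 19.95
eef_pos: [0.538, -0.0167, 0.0271]
tool_rot: [-0.0, 0.998, -0.071, 0.001]
contact_force: [0.0, -0.3, 0.1]
gripper_width: 0.003
grasp_force: 0.0
t: 20.45
eef_pos: [0.537, -0.0166, 0.0236]
tool_rot: [-0.0, 0.998, -0.071, 0.0]
contact_force: [0.1, -0.2, -0.1]
gripper_width: -0.001
grasp_force: 0.0
```

```bash
python3 -m jog '[[0,0,0.05,0],[0,0,0.1,0],[0,0,0.15,0],[0,0,0.2,0],[0,0,0.2,0],[0,0,0.2,0]]' 1 60
python3 -m jog '[[0.05,0,0,0],[0.1,0,0,0],[0.15,0,0,0],[0.2,0,0,0],[0.25,0,0,0],[0.25,0,0,0],[0.25,0,0,0]]' 1 60
```

```text
t: 20.95
eef_pos: [0.5371, -0.0166, 0.0221]
tool_rot: [-0.0, 0.998, -0.071, -0.0]
contact_force: [-2.3, 0.6, 10.0]
gripper_width: -0.004
grasp_force: 4.3
t: 21.53
eef_pos: [0.5371, -0.0166, 0.0221]
tool_rot: [-0.001, 0.998, -0.071, -0.002]
contact_force: [-8.4, 1.7, 17.5]
gripper_width: 0.002
grasp_force: 8.6
```

```bash
python3 -m jog '[[0.05,0,-0.02,0],[0.1,0,-0.04,0],[0.15,0,-0.06,0],[0.15,0,-0.06,0],[0.15,0,-0.06,0],[0.15,0,-0.06,0]]' 1 60
```

```text
t: 22.03
eef_pos: [0.5392, -0.017, 0.0221]
tool_rot: [-0.0, 0.998, -0.071, -0.002]
contact_force: [-5.0, 1.2, 8.1]
gripper_width: -0.002
grasp_force: 6.6
```

```bash
python3 -m jog '[[0.05,0,0,0],[0.1,0,0,0],[0.15,0,0,0],[0.15,0,0,0],[0.15,0,0,0]]' 1 60
python3 -m jog '[[0.05,0,0.02,0],[0.1,0,0.02,0],[0.1,0,0.02,0],[0.1,0,0.02,0],[0.1,0,0.02,0]]' 1 60
```

```text
t: 22.45
eef_pos: [0.5392, -0.017, 0.0221]
tool_rot: [-0.0, 0.998, -0.071, -0.003]
contact_force: [-9.9, 1.5, 14.8]
gripper_width: -0.0
grasp_force: 9.5
t: 22.87
eef_pos: [0.5392, -0.017, 0.0221]
tool_rot: [-0.001, 0.998, -0.071, -0.004]
contact_force: [-13.5, 2.3, 20.2]
gripper_width: -0.003
grasp_force: 13.3
```

```bash
python3 -m jog '[[0.03,0,-0.03,0],[0.06,0,-0.06,0],[0.08,0,-0.08,0],[0.08,0,-0.08,0],[0.08,0,-0.08,0],[0.08,0,-0.08,0]]' 1 60
```

```text
t: 23.37
eef_pos: [0.5392, -0.017, 0.0221]
tool_rot: [-0.0, 0.998, -0.07, -0.005]
contact_force: [-12.6, 2.3, 15.8]
gripper_width: -0.001
grasp_force: 11.3
```

```bash
python3 -m jog '[[0.04,0,-0.02,0],[0.08,0,-0.04,0],[0.1,0,-0.04,0],[0.1,0,-0.04,0],[0.1,0,-0.04,0],[0.1,0,-0.04,0]]' 1 60
```

```text
t: 23.87
eef_pos: [0.5392, -0.017, 0.0222]
tool_rot: [-0.0, 0.998, -0.07, -0.006]
contact_force: [-14.9, 2.2, 13.5]
gripper_width: -0.0
grasp_force: 11.2
```

```bash
python3 -m jog '[[0,0,0.03,0],[0,0,0.03,0],[0,0,0.03,0],[0,0,0.03,0],[0,0,0.03,0],[0,0,0.03,0],[0,0,0.03,0],[0,0,0.03,0],[0,0,0.03,0],[0,0,0.03,0]]' 1 60
python3 - <<'E'
from h import *
for n in('wrist','side'):
    c=snap(n,n+'F');P=cloud(c);z=P[...,2];N=P[...,:2]@[.9901,-.1403];D=P[...,:2]@[.1403,.9901]
    reg=(N>.5)&(N<.61)&(D>-.03)&(D<.15)
    for k,lo,hh in(('stone',.035,.045),('hi',.0165,.0265)):
        m=(reg&(z>lo)&(z<hh)).astype(np.uint8);nn,l,st,_=cv2.connectedComponentsWithStats(m)
        for i in range(1,nn):
            if st[i,4]>300: q=P[l==i];print(n,k,rect(q),np.round(np.median(q[:,2]),4))
    if n=='wrist':
        for t,A,B,a,b,r in(('fence',N,D,.08,.11,np.arange(.578,.594,.001)),('stop',D,N,.53,.545,np.arange(.114,.128,.001))):
            print(t,[round(float(np.median(z[(B>a)&(B<b)&(abs(A-x)<.0005)])*1000),1) for x in r])
    reg=(P[...,0]>.42)&(P[...,0]<.57)&(P[...,1]>-.45)&(P[...,1]<-.25)
    q=P[reg&(z>.0215)&(z<.031)]
    if n=='side' and len(q)>50: print('cover',rect(q),np.median(q[:,2]))
o=bot.get_obs();print(o['t'],o['eef_pos'],np.round(o['contact_force'],1))
a=np.vstack([cv2.resize(cv2.imread('pics/wristF.png'),(400,300)),cv2.resize(cv2.imread('pics/sideF.png'),(400,300))]); cv2.imwrite('pics/bothF.png',a)
E
```

```text
t: 24.7
eef_pos: [0.5392, -0.017, 0.0222]
tool_rot: [-0.001, 0.997, -0.07, -0.006]
contact_force: [-15.8, 2.8, 16.4]
gripper_width: -0.004
grasp_force: 12.4
wrist stone ([562.0, -21.8], [35.0, 100.6], 82.03, 30320) 0.0395
wrist hi ([563.9, -24.3], [85.7, 170.1], 81.9, 60807) 0.0205
fence [21.6, 21.4, 21.6, 21.5, 21.5, 21.6, 21.6, 21.5, 21.5, 21.4, 20.6, 19.3, 19.5, 19.5, 19.6, 19.6, 19.5]
stop [21.6, 21.5, 21.6, 21.6, 21.5, 21.5, 21.6, 21.0, 20.0, 19.4, 19.5, 19.5, 19.8, 19.8]
side stone ([566.5, -11.6], [31.0, 80.4], 81.85, 504) 0.04
side hi ([565.7, -19.1], [86.4, 161.6], 81.88, 2516) 0.0212
cover ([494.8, -347.3], [43.5, 117.1], 76.93, 617) 0.027470603896796342
24.8 [ 0.53918457 -0.01698658  0.02213937] [-15.6   3.   16.2]
```

View pics/bothF.png

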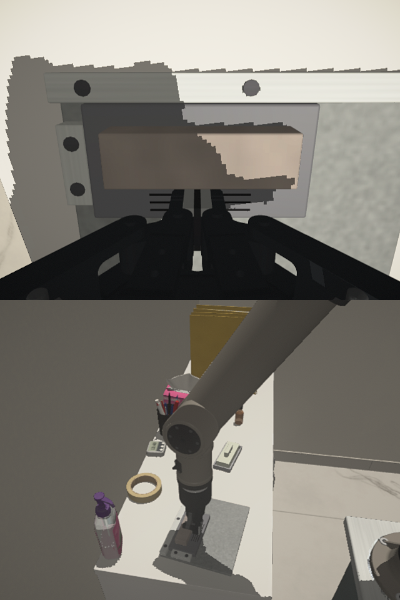

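The block sits flush at the fence (row ~103) and the stop (column ~83), with the fingers on the ledge against the stone. The cover is in its holder at (228,455) and the bystanders look untouched. The push is steady at about 16 N each way.

```bash
python3 -c "
from station import bot
print(bot.hand_in())"
```

```text
the job is handed in; nothing more can be done
None
```

I handed the job in at about 25 s: the cover is home and upright in the larger holder, and the block is flush against the fence and end stop, held by a diagonal push of about 16 N forward and 16 N down.

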